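Index the sample slide and close the reading head

ROBOT

A 6-joint arm with a two-finger parallel gripper is mounted at the origin on the work surface. World frame = base frame: x ahead of the robot, y to its left, z up, the work surface at z = 0. Lengths are in m, angles in rad, forces in N, time in s.
With the tool pointing down it reaches from about 0.3 to 0.875 m from the base axis. Payload 6.4 kg.
Tool frame: the origin (TCP) lies midway between the tips of the shut fingers; the grasp point (between the pads) lies 19 mm behind it; z points along the fingers, y is the direction in which the jaws open and shut (so a half turn about z gives the same grasp; the last joint's range is limited). The gripper opens to 85 mm and grips with 20 to 120 N. Pads are 22 mm wide; open, the fingers measure 114 mm over their backs; the gripper's body (76 mm by 85 mm) begins 54 mm behind the grasp point. The pads swing forward as they close: fully open they stand 13 mm farther back than shut.
Start: joints at [1.01, 0.181, 1.607, -0, 1.354, -0.206], TCP at [0.2, 0.539, 0.231] pointing down, gripper open.
Joint ranges: [-2.99, 2.99], [-0.89, 2.07], [0.3, 2.58], [-1.14, 4.28], [0, 2.63], [-3.12, 3.12]. Speed limits (rad/s): [2.57, 2.57, 3.01, 3.14, 3.14, 3.14].

INTERFACE

Orientations are given as a unit quaternion [w, x, y, z].
In Python, from bench import ctrl gives the robot as it stands.
- The arm moves only by the tool apply_moves, never from a script. Its argument "plan" is a list of rows, each an object with "translation": the shift along the tool's x, y, z in m, a list of three; "angular": the turn, a rotation vector about the tool's x, y, z in rad, a list of three; "hand": the finger opening in m, from 0 to 0.0854. In form: [{"translation": [x, y, z], "angular": [rx, ry, rz], "hand": hand}, ...]. A call has 1 to 10 rows; each row shifts and turns the commanded pose from where the row before left it, along the tool's axes as they then stand; what a row does not reach is not made up. A row lasts 1/8 s, in which the tool goes at most 62.5 mm and 10.7 degrees, less where a joint would pass 70% of its speed; a pose out of reach is approached as far as the arm can. A call with a gripper value outside its range is refused whole. The fingers move at their own pace and stop on an object; the grip force is fixed at half the most. Time passes only in rows, so rows that do not move let the fingers close. It gives the time, the measured TCP pose, the force and the opening at its end, in the units of the state.
- ctrl.get_obs(): the state, without advancing time (a new reading comes with each control period).
- ctrl.camera(name): name is "scene" or "top" or "wrist"; returns a dict with "img" (420x560x3 uint8, red, green, blue), "K" (3x3 intrinsics, pixels), "k1" (the pictures are not rectified: a ray, as slopes to the right and down, at radius r is drawn at 1 + k1 r^2 times it, then the intrinsics apply), "eye" and "orientation" of the camera in the world. Camera axes: x right, y up, looking along -z (the intrinsics and any distortion apply to the point x, -y, -z); pixel columns grow to the right and rows downward; lengths in m; the calibration is good to about 2 mm. A picture is of the moment at which its call begins. There is no depth.
- ctrl.hand_in(): hands the job in, once; it reports no verdict.
The state is a dict: "time_s": time; "q": joint angles; "dq": joint speeds; "joint_efforts": joint torques, N m; "eef_pos": TCP position; "eef_rot": TCP orientation; "wrist_force": force on the tool from outside, world axes, zero at the start; "torque": the same for the moment, N m; "opening": opening from 0.0 (shut) to 1.0 (fully open).
Only numpy, scipy, OpenCV 4.12 (cv2) and the standard library are available. Lean on these libraries where they do the work, as an engineer would, in place of code of your own. Each camera call takes 0.05 s, during which the arm holds its last target.

TASK

The clamped sample jar stands one notch away from the reading head. Pull the sprung index handle out, slide the carriage one notch so that the jar stands under the reading head, and let the plunger spring back fully home in that notch. Then lower the reading head all the way over the jar, leaving the loose glassware and bottles where they stand.

Things in the scene. Friction and masses are not known exactly. Their poses are not given: they have to be found in the camera images.
- rail: Fixed aluminium slide rail on the bench, 90 mm (its x) by 418 mm (its y) by 88 mm high with black end caps (85 mm without). Origin: centre of its underside on the bench; x points away from the operator, y along the rail (the direction in which the carriage slides), z up. Five index holes, 11 mm wide, in its front (-x) face 60 mm up, at y = -120, -60, 0, 60, 120 mm.
- carriage (a joint): Position (m) of the sliding carriage along the rail's +y: 0 at the middle hole, where it starts; notches at -0.12, -0.06, 0, 0.06, 0.12; end stops at +-0.128. Sliding it takes about 2 N, but with the plunger in a hole it is locked (about 1.5 mm of play). Aluminium plate 100 x 110 mm, top 99 mm high, with an apron before the rail, its front face 59 mm from the rail's centre line.
- plunger (a joint): Outward travel (m) of the spring plunger in the carriage's apron: 0 home, grows as the handle is pulled to the rail's -x, stop at 0.020. The round-ended 8 mm pin goes 12 mm into a hole: the carriage is free above about 0.014. The spring pulls home with 4.4 N, 8.8 N at the stop. Let go between holes, the pin rides on the rail's face (about 0.012) and snaps in at the next hole.
- handle (a point): Centre of the opening of the plunger's stirrup handle: a level rectangle of 10 mm round bright steel bar, 60 mm high, 115 mm before the rail's centre line when home. Opening 50 mm (rail x) by 70 mm (rail y), clear down to the bench; bar centre lines 30 mm (x) and 40 mm (y) from here. Fingers put in from above can pull its front bar and push a side bar. Moves with carriage and plunger.
- jar_top (a point): Centre of the top of the sample jar's white cap, height 159 mm; moves with the carriage, above its centre (jar diameter 70 mm, 60 mm high, fixed to the carriage).
- pillar: Fixed white pillar of the reading head, 44 mm by 60 mm at the widest, 205 mm high, 115 mm behind the rail's centre line, at y = -60 mm or y = +60 mm of the rail (either may occur). Origin: centre of its underside; axes parallel to the rail's. The other of the two places holds a fixed electrode post, 213 mm high.
- read_spot (a point): Fixed point straight above the rail where the reading head's optical axis stands when lowered, height 165 mm; the jar must be brought under it.
- head (a joint): Angle (rad) of the reading head about its hinge (along the rail's y, at the pillar's centre, height 187 mm): 0 level, fully lowered against its stop, grows as it is raised, up to 1.15. It starts raised and stays where it is left (stiff hinge; about 1 to 5 N pressed down on its bar).
- head_bar (a point): Middle of the round bright steel bar (diameter 12 mm, 90 mm long, parallel to the rail's y) at the free end of the white reading head, 172 mm from the hinge axis; can be pressed down from above or pinched. Head level: height 187 mm, 57 mm before the rail's centre line. Behind it is the 74 x 66 x 34 mm white housing.
- wash_bottle: Loose white wash bottle with blue cap, 68 mm diameter, 150 mm high, standing beside the rail; origin: centre of its underside. Leave it.
- beaker: Loose glass beaker, 76 mm diameter, 95 mm high, standing beside the rail; origin: centre of its underside. Leave it.
- reagent_bottle: Loose amber jar with black cap, 74 mm diameter, 130 mm high, standing beside the rail; origin: centre of its underside. Leave it.

How it is judged:
By the outcome, as a careful person would: the job done as asked, in the order asked, and still so for the second after the job is handed in, with the robot touching nothing.
It also fails if it takes over 69 s, if anything falls off the work surface, if the arm or the gripper's body presses on something with over 40 N, if the wrist force passes 120 N, or if a joint passes its speed limit or range.

## Working session

There is one attempt and no reset: what is moved stays moved. The work goes in short steps, Python scripts to look and compute and a tool call to move; the robot and the scene stay as the last step left them, time stands still between calls to the robot, and variables do not carry over. Pictures are saved under pics/ and viewed, and the job is handed in when it is done.

Besides the shell and the picture viewer there is one more tool, called after "Request:" as a command line: name --argument value ..., lists and objects as JSON in quotes. apply_moves: Moves the arm, as the interface text tells. Its arguments: {"type":"object","properties":{"plan":{"type":"array","items":{"type":"object","properties":{"translation":{"type":"array","items":{"type":"number"}},"angular":{"type":"array","items":{"type":"number"}},"hand":{"type":"number"}}}}},"required":["plan"]}

```bash
ls; mkdir -p pics
python3 - <<'E'
from bench import ctrl
import cv2
o=ctrl.get_obs(); print(o)
for n in("scene","top","wrist"):
    c=ctrl.camera(n); cv2.imwrite(f"pics/{n}0.png",c["img"][:,:,::-1]); print(n,c["K"],c["k1"],c["eye"],c["orientation"])
E
```

```text
pics
{'time_s': 0.0, 'q': array([ 1.00972430e+00,  1.81523240e-01,  1.60800709e+00,  4.61288108e-05,
        1.35378406e+00, -2.06305149e-01]), 'dq': array([ 0.00110766, -0.00044943, -0.00255002, -0.0004162 , -0.00147688,
        0.00134389]), 'joint_efforts': array([-3.11750264e-04, -4.44854236e+01, -3.51347852e+01, -2.28974686e-04,
        8.62399262e-03,  8.33200772e-06]), 'eef_pos': array([0.1994163 , 0.53873395, 0.2303946 ]), 'eef_rot': array([-3.43142750e-04,  1.76459517e-01,  9.84307522e-01, -7.89846286e-04]), 'wrist_force': array([-0.95862068, -0.0106951 , -0.31030603]), 'torque': array([-0.03754943,  0.02064454, -0.04026386]), 'opening': 0.9992802221607591}
scene [[494.73586519   0.         277.33181929]
 [  0.         494.73586519 206.76483678]
 [  0.           0.           1.        ]] -0.10350097617336874 [ 1.06239621 -0.44161224  0.995605  ] [0.87235407 0.29647106 0.12198569 0.36908371]
top [[397.78794857   0.         275.94437957]
 [  0.         397.78794857 214.49223036]
 [  0.           0.           1.        ]] -0.04991389102892837 [0.47375166 0.04795482 1.01918277] [-0.70470451 -0.04445292  0.06324754  0.70527671]
wrist [[371.09342544   0.         277.67370717]
 [  0.         371.09342544 206.09076535]
 [  0.           0.           1.        ]] -0.09632011929240984 [0.12017891 0.56760157 0.37302823] [ 0.8091205  -0.13743275 -0.09418385  0.56352964]
```

View pics/scene0.png

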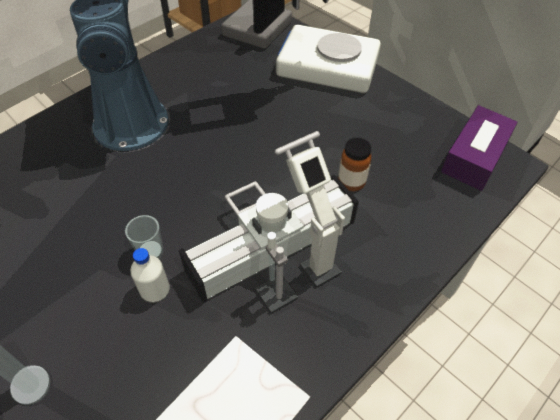

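View pics/top0.png

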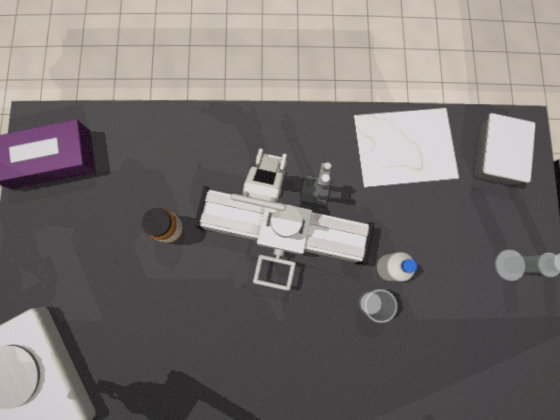

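View pics/wrist0.png

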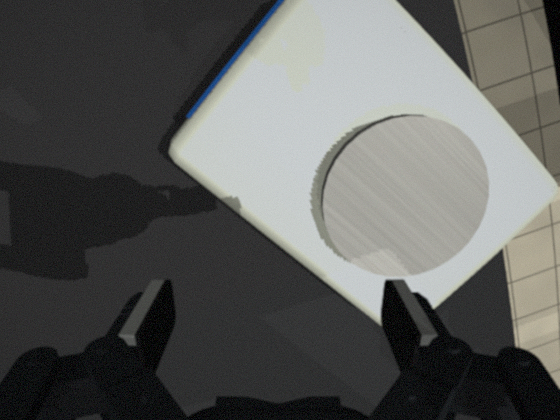

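Run:
```python
import cv2
i=cv2.imread("pics/top0.png")[130:310,180:390]; cv2.imwrite("pics/topz.png",cv2.resize(i,None,fx=3.5,fy=3.3333,interpolation=cv2.INTER_CUBIC))
i=cv2.imread("pics/scene0.png")[120:320,120:390]; cv2.imwrite("pics/scz.png",cv2.resize(i,None,fx=2.9,fy=2.9,interpolation=cv2.INTER_CUBIC))
```

```text
(no output)
```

View pics/topz.png

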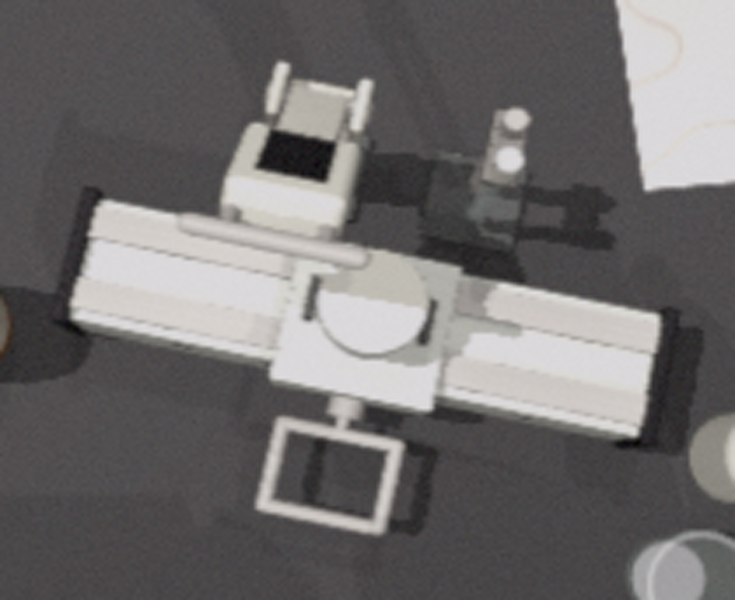

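View pics/scz.png

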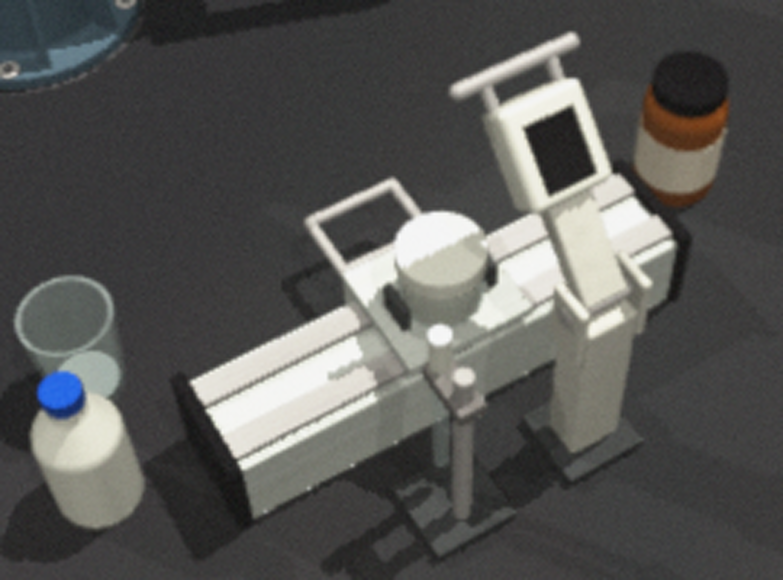

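```bash
cat > h.py <<'E'
import numpy as np, cv2
from scipy.spatial.transform import Rotation as R
CAM={"scene":(494.73586519,277.33181929,206.76483678,-0.10350097617336874,[1.06239621,-0.44161224,0.995605],[0.87235407,0.29647106,0.12198569,0.36908371]),
"top":(397.78794857,275.94437957,214.49223036,-0.04991389102892837,[0.47375166,0.04795482,1.01918277],[-0.70470451,-0.04445292,0.06324754,0.70527671])}
def proj(cam,P):
    f,cx,cy,k,e,q=CAM[cam]; r=R.from_quat(q,scalar_first=True)
    p=r.inv().apply(np.atleast_2d(P)-e); s=np.c_[p[:,0]/-p[:,2],-p[:,1]/-p[:,2]]
    s=s*(1+k*(s**2).sum(1,keepdims=True)); return s*f+[cx,cy]
def ray(cam,uv,z):
    f,cx,cy,k,e,q=CAM[cam]
    K=np.array([[f,0,cx],[0,f,cy],[0,0,1.]])
    s=cv2.undistortPoints(np.array([[uv]],float),K,np.array([k,0,0,0.]))[0,0]
    d=R.from_quat(q,scalar_first=True).apply([s[0],-s[1],-1]); e=np.array(e); return e+d*(z-e[2])/d[2]
def w(p,L):
    L=np.atleast_2d(L); c,s=np.cos(p[2]),np.sin(p[2])
    return np.c_[p[0]+c*L[:,0]-s*L[:,1],p[1]+s*L[:,0]+c*L[:,1],L[:,2]]
E
cat > fit.py <<'E'
from h import *
from scipy.optimize import least_squares
tz=lambda a:((np.array(a)+.5)/[3.5,10/3]-.5+[180,130])
sz=lambda a:((np.array(a)+.5)/2.9-.5+[120,120])
HX,HY=.030,.040
def model(p):
    th=p[3]; hx=.115-.172*np.cos(th); hz=.187+.172*np.sin(th)
    s=1 # pillar +y
    T=[(-.115+HX,HY,.06),(-.115+HX,-HY,.06),(-.115-HX,-HY,.06),(-.115-HX,HY,.06),(.05,-.055,.099),(-.05,-.055,.099),(-.05,.055,.099),(hx,.06+.045,hz),(hx,.06-.045,hz)]
    S=[(-.115-HX,-HY,.06),(-.115-HX,HY,.06),(hx,.105,hz),(hx,.015,hz),(0,0,.159)]
    return T,S
mt=tz([(278,424),(399,446),(379,527),(262,507),(462,265),(433,411),(271,377),(182,220),(366,258)])
ms=sz([(314,222),(393,184),(575,42),(457,92),(440,246)])
def res(p):
    T,S=model(p); return np.r_[(proj("top",w(p,T))-mt).ravel(),(proj("scene",w(p,S))-ms).ravel()]
r=least_squares(res,[.5,.05,-.2,1.1],loss="soft_l1")
p=r.x; print(p, np.round(res(p).reshape(-1,2),1))
print("handle",w(p,(-.115,0,.06)),"front bar",w(p,(-.145,0,.06)),"read",w(p,(0,.06,.165)),"jar",w(p,(0,0,.159)))
print("rail ends",proj("top",w(p,[(-.045,.209,.088),(.045,.209,.088),(-.045,-.209,.088),(.045,-.209,.088)])))
for n,u in (("beak",(379,306)),("wash",(398,267)),("amber",(163,227))): print(n,ray("top",u,.05), )
print(w(p,model(p)[0])[-2:])
E
python3 fit.py
```

```text
[ 0.59342778  0.00305975 -0.22038436  0.83742218] [[ 1.  -0.4]
 [-1.1  0.3]
 [-0.7  0.7]
 [-0.1 -0.6]
 [ 0.3 -0.9]
 [-0.2 -3.2]
 [-0.2 -3.3]
 [ 1.8  0. ]
 [-2.  -0.6]
 [-2.  -0.6]
 [-0.6 -0.7]
 [-1.6 -0.6]
 [ 0.  -0.6]
 [-0.5 -0.2]]
handle [[0.48120923 0.02819929 0.06      ]] front bar [[0.45193483 0.03475744 0.06      ]] read [[0.60654406 0.06160856 0.165     ]] jar [[0.59342778 0.00305975 0.159     ]]
rail ends [[193.58987471 223.48694627]
 [202.90763679 187.00897151]
 [367.16675754 262.17812429]
 [374.00420222 225.06848475]]
beak [ 0.39969856 -0.22612324  0.05      ]
wash [ 0.49290572 -0.27688776  0.05      ]
amber [0.59140961 0.2982976  0.05      ]
[[0.61625112 0.10554933 0.31478225]
 [0.59657669 0.01772612 0.31478225]]
```

```bash
sed -i 's/(-.05,-.055,.099),(-.05,.055,.099)/(-.059,-.055,.099),(-.059,.055,.099)/' fit.py
cat >> fit.py <<'E'
np.save("p.npy",p)
E
python3 fit.py | head -20
cat > go.py <<'E'
from h import *
import sys
from bench import ctrl
p=np.load("p.npy"); o=ctrl.get_obs(); r=R.from_quat(o["eef_rot"],scalar_first=True)
c,s=np.cos(p[2]),np.sin(p[2])
rail=lambda X:np.array([c*(X[0]-p[0])+s*(X[1]-p[1]),-s*(X[0]-p[0])+c*(X[1]-p[1]),X[2]])
print("t",o["time_s"],"rail tcp",rail(o["eef_pos"]).round(4),"F rail",(lambda f:np.round([c*f[0]+s*f[1],-s*f[0]+c*f[1],f[2]],1))(o["wrist_force"]))
D=R.from_matrix(np.array([[-c,-s,0],[-s,c,0],[0,0,-1]]))
print("rotvec tool",(r.inv()*D).as_rotvec().round(4), "open",o["opening"])
if len(sys.argv)>3:
    t=w(p,[float(a) for a in sys.argv[1:4]])[0]; print("world",t,"tool shift now",r.inv().apply(t-o["eef_pos"]).round(4),"after rot",D.inv().apply(t-o["eef_pos"]).round(4))
E
python3 go.py -0.115 0 0.13
```

```text
[ 0.59439872  0.0028061  -0.2190824   0.83133674] [[ 1.1 -0.8]
 [-0.9 -0.2]
 [-0.5  0.3]
 [ 0.1 -1. ]
 [ 0.4 -1.4]
 [-0.8  0.2]
 [-1.   0.1]
 [ 1.8  0. ]
 [-2.  -0.6]
 [-1.9 -0.3]
 [-0.5 -0.4]
 [-1.6 -0.3]
 [ 0.  -0.3]
 [-0.3  0.1]]
handle [[0.48214753 0.02779952 0.06      ]] front bar [[0.45286461 0.03431954 0.06      ]] read [[0.60743876 0.06137194 0.165     ]] jar [[0.59439872 0.0028061  0.159     ]]
rail ends [[193.70510552 223.19518304]
 [202.97304545 186.7150936 ]
 [367.30437112 261.65369931]
 [374.08943666 224.5482448 ]]
beak [ 0.39969856 -0.22612324  0.05      ]
t 0.15 rail tcp [-0.502   0.4374  0.2306] F rail [ 0.5 -0.2  0.6]
rotvec tool [-0.0013 -0.0003 -0.1357] open 0.998893584348748
world [0.48214753 0.02779952 0.13      ] tool shift now [-0.4426 -0.3809  0.101 ] after rot [-0.387  -0.4374  0.1006]
```

Request:
apply_moves --plan '[{"translation": [0,0,0],"angular": [0,0,-0.1357],"hand": 0},{"translation": [-0.03,-0.034,0],"angular": [0,0,0],"hand": 0},{"translation": [-0.03,-0.034,0],"angular": [0,0,0],"hand": 0},{"translation": [-0.03,-0.034,0],"angular": [0,0,0],"hand": 0},{"translation": [-0.03,-0.034,0],"angular": [0,0,0],"hand": 0},{"translation": [-0.03,-0.034,0],"angular": [0,0,0],"hand": 0},{"translation": [-0.03,-0.034,0],"angular": [0,0,0],"hand": 0},{"translation": [-0.03,-0.034,0],"angular": [0,0,0],"hand": 0},{"translation": [-0.03,-0.034,0],"angular": [0,0,0],"hand": 0},{"translation": [-0.03,-0.034,0],"angular": [0,0,0],"hand": 0}]'

```text
time_s: 1.4
eef_pos: [0.3972, 0.1805, 0.2313]
eef_rot: [0.0, 0.109, 0.994, 0.0]
wrist_force: [0.4, 0.1, -0.5]
opening: 0.002
```

```bash
python3 go.py -0.115 0 0.13
```

```text
t 1.4 rail tcp [-0.2311  0.1306  0.2313] F rail [ 0.4  0.1 -0.5]
rotvec tool [0.0001 0.0001 0.    ] open 0.0015404751881504045
world [0.48214753 0.02779952 0.13      ] tool shift now [-0.1161 -0.1306  0.1013] after rot [-0.1161 -0.1306  0.1013]
```

Request:
apply_moves --plan '[{"translation": [-0.029,-0.033,0],"angular": [0,0,0],"hand": 0},{"translation": [-0.029,-0.033,0],"angular": [0,0,0],"hand": 0},{"translation": [-0.029,-0.033,0],"angular": [0,0,0],"hand": 0},{"translation": [-0.029,-0.0316,0.02],"angular": [0,0,0],"hand": 0},{"translation": [0,0,0.04],"angular": [0,0,0],"hand": 0},{"translation": [0,0,0.04],"angular": [0,0,0],"hand": 0},{"translation": [0,0,0],"angular": [0,0,0],"hand": 0},{"translation": [0,0,0],"angular": [0,0,0],"hand": 0}]'

```text
time_s: 2.4
eef_pos: [0.4824, 0.0291, 0.1325]
eef_rot: [0.001, 0.109, 0.994, -0.0]
wrist_force: [0.9, 0.8, 0.5]
opening: -0.0
```

```bash
cat > snap.py <<'E'
import sys,cv2
from bench import ctrl
for n in sys.argv[2:]:
    i=ctrl.camera(n)["img"][:,:,::-1]
    if n=="top": i=cv2.resize(i[100:320,150:400],None,fx=2.6,fy=2.6,interpolation=cv2.INTER_CUBIC)
    if n=="scene": i=cv2.resize(i[50:330,100:400],None,fx=2.1,fy=2.1,interpolation=cv2.INTER_CUBIC)
    cv2.imwrite(f"pics/{n}{sys.argv[1]}.png",i)
E
python3 go.py -0.115 0 0.13; python3 snap.py 1 wrist scene
```

```text
t 2.4 rail tcp [-0.115   0.0013  0.1325] F rail [0.7 1.  0.5]
rotvec tool [0.0001 0.0013 0.0002] open -0.00041070152263874
world [0.48214753 0.02779952 0.13      ] tool shift now [-0.     -0.0013  0.0025] after rot [-0.     -0.0013  0.0025]
```

View pics/wrist1.png

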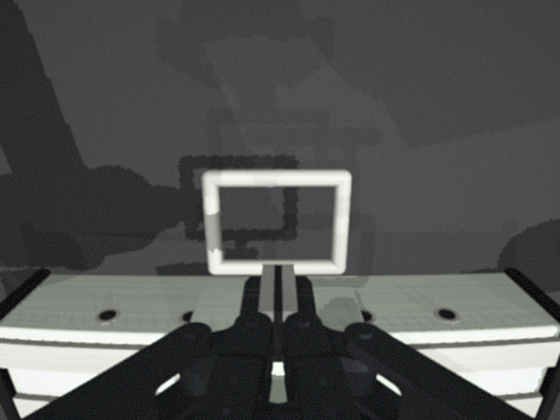

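View pics/scene1.png

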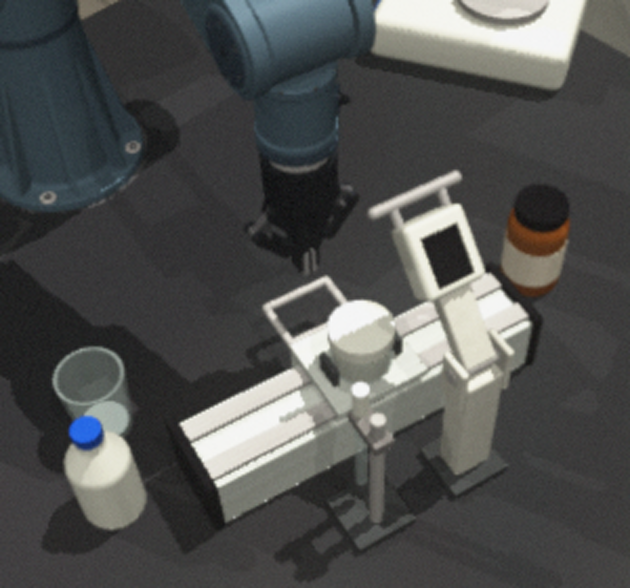

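Run:
```python
from h import *
from bench import ctrl
c=ctrl.camera("wrist"); K=c["K"]; CAM["wrist"]=(K[0,0],K[0,2],K[1,2],c["k1"],c["eye"],c["orientation"])
p=np.load("p.npy")
print(proj("wrist",w(p,[(-.145,.04,.06),(-.145,-.04,.06),(-.085,.04,.06),(-.085,-.04,.06)])).round(1))
for u in [(209,178),(344,178),(217,267),(341,267),(108,315),(447,314)]:
    z=.06; X=ray("wrist",u,z)[:2]-p[:2]; print(np.cos(p[2])*X[0]+np.sin(p[2])*X[1], -np.sin(p[2])*X[0]+np.cos(p[2])*X[1])
```

```text
[[343.7 172.3]
 [210.1 172.2]
 [338.1 261.7]
 [215.7 261.6]]
-0.1413991086596136 -0.040898986808291474
-0.1414673866595534 0.040374905992474744
-0.08102300408701778 -0.03938539231395638
-0.08110340619491513 0.04211792532461841
-0.041293396204328786 -0.12012190821690157
-0.04246528133293354 0.12064075433862648
```

```bash
python3 -c "
import numpy as np
p=np.load('p.npy');c,s=np.cos(p[2]),np.sin(p[2]);p[:2]+=[c*.003-s*.0005,s*.003+c*.0005];np.save('p.npy',p)"; python3 go.py -0.115 0.008 0.042
```

```text
t 2.55 rail tcp [-0.1174  0.0009  0.1333] F rail [-0.   0.2 -0.5]
rotvec tool [0.0001 0.0035 0.0003] open -0.0017926967711610084
world [0.48692316 0.03544434 0.042     ] tool shift now [-0.0021  0.0071  0.0913] after rot [-0.0024  0.0071  0.0913]
```

Request:
apply_moves --plan '[{"translation": [-0.002,0.007,0.02],"angular": [0,0,0],"hand": 0},{"translation": [0,0,0.02],"angular": [0,0,0],"hand": 0},{"translation": [0,0,0.02],"angular": [0,0,0],"hand": 0},{"translation": [0,0,0.015],"angular": [0,0,0],"hand": 0},{"translation": [0,0,0.015],"angular": [0,0,0],"hand": 0},{"translation": [0,0,0],"angular": [0,0,0],"hand": 0}]'

```text
time_s: 3.3
eef_pos: [0.4844, 0.0356, 0.0404]
eef_rot: [-0.001, 0.109, 0.994, 0.0]
wrist_force: [-0.5, -0.5, -0.8]
opening: -0.002
```

```bash
python3 go.py -0.115 0.008 0.042;  python3 snap.py 2 wrist scene
```

```text
t 3.3 rail tcp [-0.1175  0.0076  0.0404] F rail [-0.4 -0.6 -0.8]
rotvec tool [-0.0001 -0.0019 -0.0001] open -0.0022294238241572736
world [0.48692316 0.03544434 0.042     ] tool shift now [-0.0025  0.0004 -0.0016] after rot [-0.0025  0.0004 -0.0016]
```

View pics/wrist2.png

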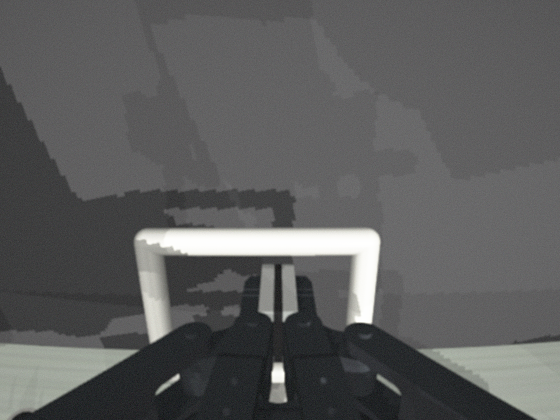

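View pics/scene2.png

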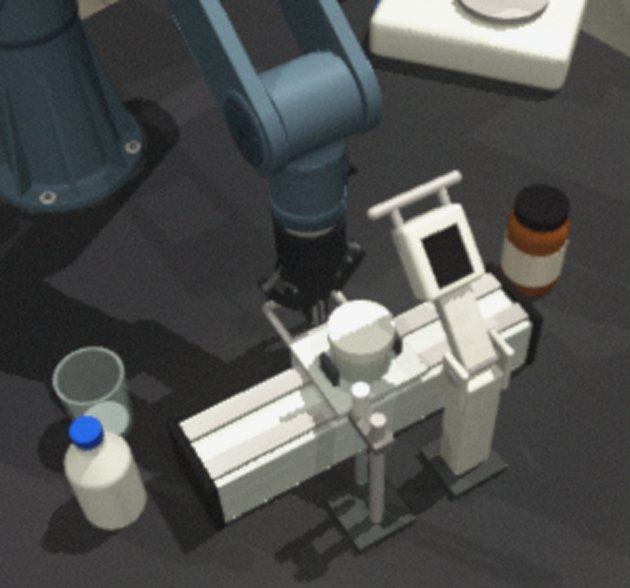

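Request:
apply_moves --plan '[{"translation": [0.006,0,0],"angular": [0,0,0],"hand": 0},{"translation": [0.006,0,0],"angular": [0,0,0],"hand": 0},{"translation": [0.005,0,0],"angular": [0,0,0],"hand": 0},{"translation": [0.005,0,0],"angular": [0,0,0],"hand": 0},{"translation": [0.004,0,0],"angular": [0,0,0],"hand": 0},{"translation": [0,0,0],"angular": [0,0,0],"hand": 0}]'

```text
time_s: 4.15
eef_pos: [0.4613, 0.0408, 0.0419]
eef_rot: [0.002, 0.109, 0.994, -0.0]
wrist_force: [6.6, -1.3, -3.7]
opening: -0.001
```

```bash
python3 go.py -0.115 0.008 0.042;  python3 snap.py 3 wrist
```

```text
t 4.15 rail tcp [-0.1412  0.0077  0.0419] F rail [ 6.7  0.2 -3.7]
rotvec tool [ 0.0002  0.0044 -0.0002] open -0.0009774087578380873
world [0.48692316 0.03544434 0.042     ] tool shift now [-0.0262  0.0003  0.0001] after rot [-0.0262  0.0003 -0.0001]
```

View pics/wrist3.png

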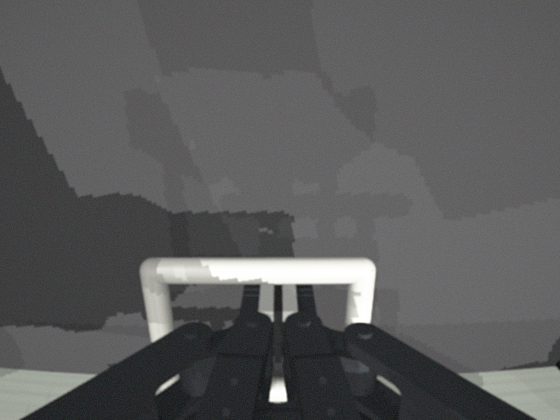

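Request:
apply_moves --plan '[{"translation": [0.004,0,0],"angular": [0,0,0],"hand": 0},{"translation": [0.003,0,0],"angular": [0,0,0],"hand": 0},{"translation": [0,0,0],"angular": [0,0,0],"hand": 0}]'

```text
time_s: 4.58
eef_pos: [0.4551, 0.0422, 0.0422]
eef_rot: [0.003, 0.109, 0.994, -0.0]
wrist_force: [7.5, -1.5, -5.2]
opening: 0.0
```

```bash
python3 go.py;python3 go.py
python3 - <<'E'
from h import *
from bench import ctrl
import cv2
c=ctrl.camera("wrist"); K=c["K"]; CAM["wrist"]=(K[0,0],K[0,2],K[1,2],c["k1"],c["eye"],c["orientation"])
cv2.imwrite("pics/wrist4.png",c["img"][:,:,::-1])
p=np.load("p.npy")
for t in (0,.01,.012,.014,.016,.018,.02): print(t,proj("wrist",w(p,[(-.145-t,.04,.06),(-.145-t,-.04,.06)])).round(1).tolist())
E
```

```text
t 4.575 rail tcp [-0.1475  0.0076  0.0422] F rail [ 7.6  0.1 -5.2]
rotvec tool [ 0.0001  0.0058 -0.0002] open 0.0004461979617483534
t 4.575 rail tcp [-0.1475  0.0076  0.0422] F rail [ 7.6  0.1 -5.2]
rotvec tool [ 0.0001  0.0058 -0.0002] open 0.0004461979617483534
0 [[360.8, 309.4], [161.2, 308.8]]
0.01 [[363.0, 287.9], [158.2, 287.4]]
0.012 [[363.5, 283.5], [157.6, 283.0]]
0.014 [[363.9, 279.0], [157.0, 278.5]]
0.016 [[364.3, 274.5], [156.4, 274.0]]
0.018 [[364.8, 269.9], [155.8, 269.4]]
0.02 [[365.2, 265.2], [155.1, 264.8]]
```

View pics/wrist4.png

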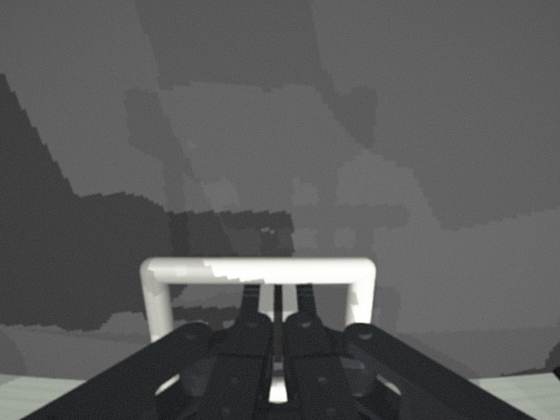

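Request:
apply_moves --plan '[{"translation": [0,0.004,0],"angular": [0,0,0],"hand": 0},{"translation": [0,0.004,0],"angular": [0,0,0],"hand": 0},{"translation": [0,0.004,0],"angular": [0,0,0],"hand": 0},{"translation": [0,0.004,0],"angular": [0,0,0],"hand": 0},{"translation": [0,0.004,0],"angular": [0,0,0],"hand": 0},{"translation": [0,0.004,0],"angular": [0,0,0],"hand": 0}]'

```text
time_s: 5.38
eef_pos: [0.4605, 0.0654, 0.0422]
eef_rot: [0.003, 0.109, 0.994, -0.0]
wrist_force: [6.2, -3.6, -4.3]
opening: -0.002
```

```bash
python3 go.py; python3 snap.py 5 wrist top
```

```text
t 5.375 rail tcp [-0.1473  0.0315  0.0422] F rail [ 6.8 -2.2 -4.3]
rotvec tool [-0.0002  0.0058 -0.0001] open -0.0019518585074583196
```

View pics/wrist5.png

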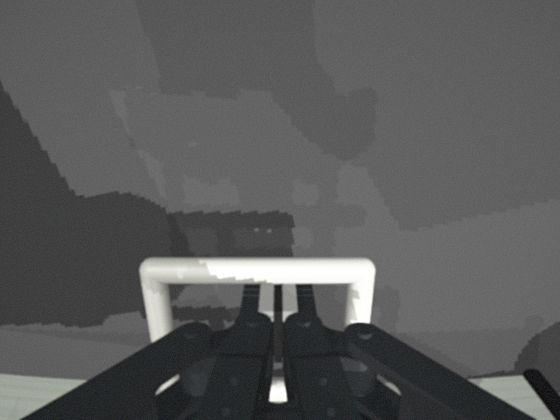

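View pics/top5.png

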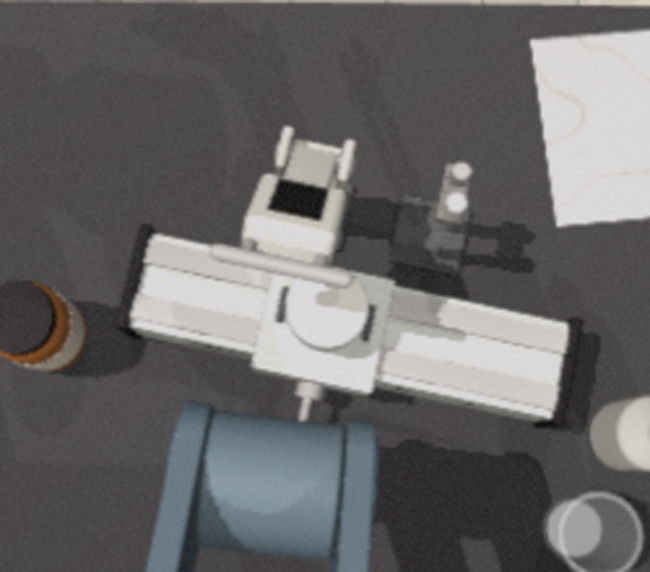

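Request:
apply_moves --plan '[{"translation": [0,0.004,0],"angular": [0,0,0],"hand": 0},{"translation": [0,0.004,0],"angular": [0,0,0],"hand": 0},{"translation": [0,0.004,0],"angular": [0,0,0],"hand": 0},{"translation": [0,0.004,0],"angular": [0,0,0],"hand": 0},{"translation": [0,0.004,0],"angular": [0,0,0],"hand": 0},{"translation": [-0.004,0,0],"angular": [0,0,0],"hand": 0},{"translation": [-0.004,0,0],"angular": [0,0,0],"hand": 0},{"translation": [-0.004,0,0],"angular": [0,0,0],"hand": 0},{"translation": [-0.004,0,0],"angular": [0,0,0],"hand": 0}]'

```text
time_s: 6.6
eef_pos: [0.4777, 0.0822, 0.0412]
eef_rot: [-0.0, 0.109, 0.994, -0.0]
wrist_force: [-0.6, -0.2, 0.7]
opening: -0.005
```

```bash
python3 go.py; python3 snap.py 6 wrist top
```

```text
t 6.6 rail tcp [-0.1341  0.0517  0.0412] F rail [-0.5 -0.4  0.7]
rotvec tool [-0.0001 -0.0008 -0.    ] open -0.004881110836154789
```

View pics/wrist6.png

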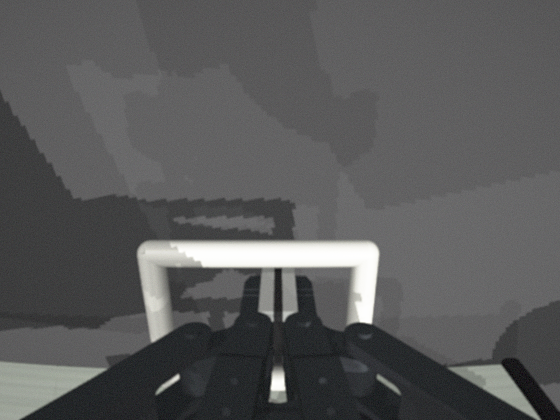

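View pics/top6.png

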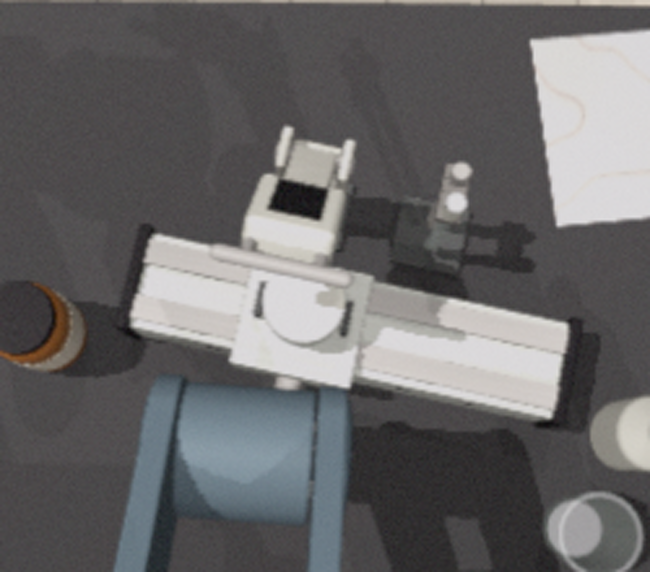

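Request:
apply_moves --plan '[{"translation": [0,0.004,0],"angular": [0,0,0],"hand": 0},{"translation": [0,0.004,0],"angular": [0,0,0],"hand": 0},{"translation": [0,0.003,0],"angular": [0,0,0],"hand": 0},{"translation": [0,0.002,0],"angular": [0,0,0],"hand": 0},{"translation": [0,0.002,0],"angular": [0,0,0],"hand": 0},{"translation": [0,0.002,0],"angular": [0,0,0],"hand": 0},{"translation": [0,0.002,0],"angular": [0,0,0],"hand": 0},{"translation": [0,0.002,0],"angular": [0,0,0],"hand": 0},{"translation": [0,0.002,0],"angular": [0,0,0],"hand": 0}]'

```text
time_s: 7.82
eef_pos: [0.4828, 0.1038, 0.0412]
eef_rot: [-0.0, 0.109, 0.994, -0.001]
wrist_force: [-2.3, -5.3, 1.4]
opening: 0.0
```

```bash
python3 go.py; python3 snap.py 7 wrist
```

```text
t 7.825 rail tcp [-0.1339  0.0738  0.0412] F rail [-1.1 -5.7  1.4]
rotvec tool [-0.0017 -0.0005  0.0001] open 3.9528277617332285e-05
```

View pics/wrist7.png

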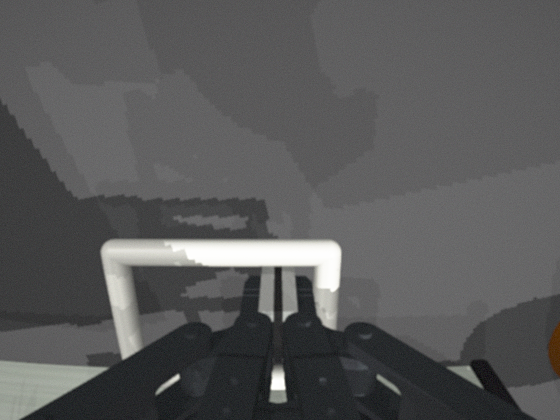

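Request:
apply_moves --plan '[{"translation": [0,0.0015,0],"angular": [0,0,0],"hand": 0},{"translation": [0,0.0015,0],"angular": [0,0,0],"hand": 0},{"translation": [0,0.0015,0],"angular": [0,0,0],"hand": 0},{"translation": [0,0.001,0],"angular": [0,0,0],"hand": 0}]'

```text
time_s: 8.38
eef_pos: [0.4855, 0.11, 0.0416]
eef_rot: [0.001, 0.109, 0.994, 0.0]
wrist_force: [5.8, -2.3, -3.0]
opening: -0.0
```

```bash
python3 go.py; python3 snap.py 8 wrist
```

```text
t 8.375 rail tcp [-0.1326  0.0804  0.0416] F rail [ 6.1 -1.  -3. ]
rotvec tool [0.0003 0.0025 0.0001] open -0.00026619029961497126
```

View pics/wrist8.png

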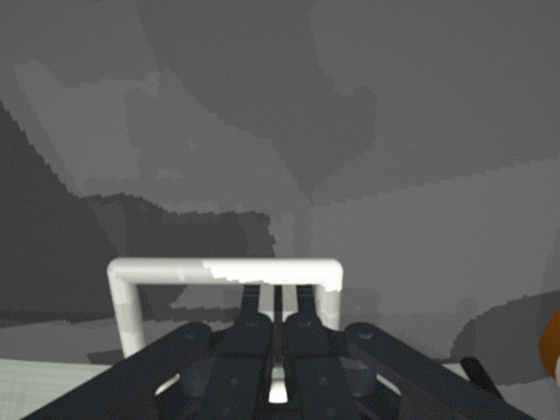

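Request:
apply_moves --plan '[{"translation": [-0.004,0,0],"angular": [0,0,0],"hand": 0},{"translation": [-0.004,0,0],"angular": [0,0,0],"hand": 0},{"translation": [-0.004,0,0],"angular": [0,0,0],"hand": 0},{"translation": [-0.004,0,0],"angular": [0,0,0],"hand": 0},{"translation": [0,-0.012,0],"angular": [0,0,0],"hand": 0},{"translation": [0,0,0],"angular": [0,0,0],"hand": 0}]'

```text
time_s: 9.18
eef_pos: [0.4968, 0.094, 0.0411]
eef_rot: [-0.0, 0.11, 0.994, -0.0]
wrist_force: [-0.2, -0.5, -0.5]
opening: -0.001
```

```bash
python3 go.py
python3 - <<'E'
from h import *
from bench import ctrl
c=ctrl.camera("wrist"); K=c["K"]; CAM["wrist"]=(K[0,0],K[0,2],K[1,2],c["k1"],c["eye"],c["orientation"])
cv2.imwrite("pics/wrist9.png",c["img"][:,:,::-1])
p=np.load("p.npy")
for t in (0,.004,.008,.012): print(t,proj("wrist",w(p,[(-.145-t,.1,.06),(-.145-t,.02,.06)])).round(1).tolist())
E
python3 snap.py 9 top
```

```text
t 9.175 rail tcp [-0.1181  0.0673  0.0411] F rail [-0.  -0.5 -0.5]
rotvec tool [-0.0003 -0.0007 -0.0011] open -0.0012035278383783206
0 [[368.8, 243.3], [152.3, 243.2]]
0.004 [[369.8, 233.3], [151.0, 233.2]]
0.008 [[370.7, 223.1], [149.8, 223.1]]
0.012 [[371.6, 212.7], [148.5, 212.8]]
```

View pics/wrist9.png

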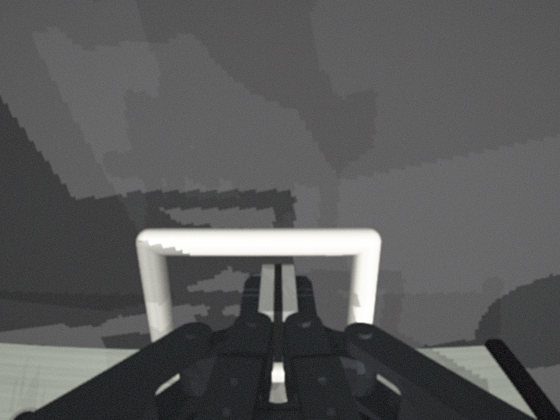

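View pics/top9.png

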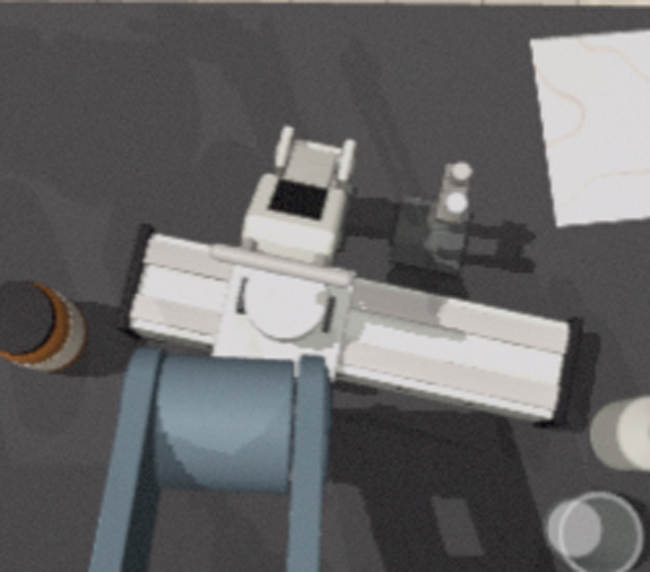

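Request:
apply_moves --plan '[{"translation": [0,-0.003,-0.01],"angular": [0,0,0],"hand": 0},{"translation": [0,-0.003,-0.03],"angular": [0,0,0],"hand": 0},{"translation": [0.01,0,-0.045],"angular": [0,0,0],"hand": 0},{"translation": [0.01,0,-0.045],"angular": [0,0,0],"hand": 0},{"translation": [0,0,-0.045],"angular": [0,0,0],"hand": 0},{"translation": [0,0,-0.045],"angular": [0,0,0],"hand": 0},{"translation": [0,0,-0.045],"angular": [0,0,0],"hand": 0},{"translation": [0,0,-0.045],"angular": [0,0,0],"hand": 0},{"translation": [0,0,0],"angular": [0,0,0],"hand": 0}]'

```text
time_s: 10.4
eef_pos: [0.478, 0.0933, 0.3564]
eef_rot: [0.004, 0.109, 0.994, 0.0]
wrist_force: [-1.2, 0.4, -0.1]
opening: 0.001
```

```bash
python3 go.py 0 0.06 0.36
python3 - <<'E'
from h import *
from bench import ctrl
c=ctrl.camera("wrist"); K=c["K"]; CAM["wrist"]=(K[0,0],K[0,2],K[1,2],c["k1"],c["eye"],c["orientation"])
cv2.imwrite("pics/wrist10.png",c["img"][:,:,::-1])
p=np.load("p.npy")
for th in (.78,.83,.88): 
  hx=.115-.172*np.cos(th); hz=.187+.172*np.sin(th)
  L=w(p,[(hx,.105,hz),(hx,.015,hz)])
  print(th,hx,hz,[proj(n,L).round(1).tolist() for n in("top","scene","wrist")])
print(proj("wrist",w(p,[(-.145,.1,.06),(-.145,.02,.06)])).round(1).tolist())
E
python3 snap.py 10 scene
```

```text
t 10.4 rail tcp [-0.1363  0.0625  0.3564] F rail [-1.2  0.1 -0.1]
rotvec tool [0.0015 0.0087 0.0003] open 0.0005953912803793585
world [0.61047572 0.06120799 0.36      ] tool shift now [-0.1363 -0.0026 -0.0024] after rot [-0.1363 -0.0025 -0.0036]
0.78 -0.007277128538111688 0.3079640601024705 [[[233.1, 198.1], [281.4, 208.8]], [[315.4, 135.0], [276.6, 152.2]], [[339.5, 403.4], [210.9, 403.3]]]
0.83 -0.001078630732257932 0.3139241958309136 [[[233.6, 194.1], [282.3, 204.9]], [[317.4, 134.7], [278.3, 152.0]], [[340.1, 416.6], [210.3, 416.5]]]
0.88 0.005410003197844224 0.3195670871706227 [[[234.2, 190.0], [283.2, 200.9]], [[319.5, 134.6], [280.1, 152.1]], [[340.6, 429.9], [209.8, 429.8]]]
[[309.9, 142.8], [242.4, 142.7]]
```

View pics/wrist10.png

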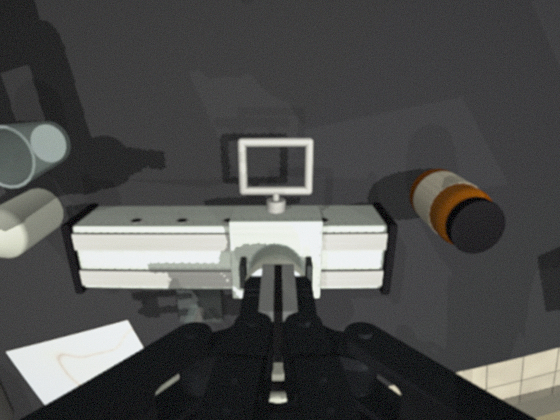

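View pics/scene10.png

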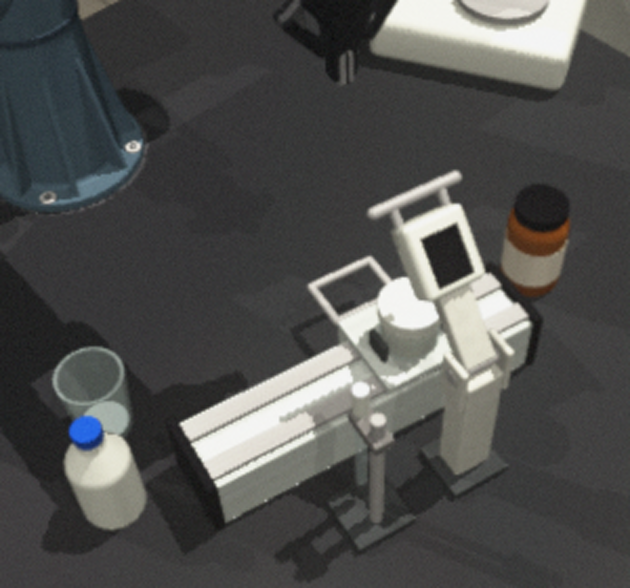

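Request:
apply_moves --plan '[{"translation": [-0.045,-0.001,-0.004],"angular": [0,0,0],"hand": 0},{"translation": [-0.045,-0.001,0],"angular": [0,0,0],"hand": 0},{"translation": [-0.043,0,0],"angular": [0,0,0],"hand": 0},{"translation": [0,0,0.015],"angular": [0,0,0],"hand": 0},{"translation": [0,0,0.01],"angular": [0,0,0],"hand": 0},{"translation": [0,0,0.005],"angular": [0,0,0],"hand": 0},{"translation": [0,0,0],"angular": [0,0,0],"hand": 0}]'

```text
time_s: 11.38
eef_pos: [0.605, 0.0628, 0.3252]
eef_rot: [-0.0, 0.109, 0.994, 0.0]
wrist_force: [-0.5, 0.2, 0.6]
opening: 0.005
```

```bash
python3 go.py -.003 0.06 0.319; python3 snap.py 11 scene wrist
```

```text
t 11.375 rail tcp [-0.0057  0.0604  0.3252] F rail [-0.5  0.1  0.6]
rotvec tool [-0.     -0.0004  0.0004] open 0.0050151157537500135
world [0.60754743 0.06185999 0.319     ] tool shift now [-0.0027 -0.0004  0.0062] after rot [-0.0027 -0.0004  0.0062]
```

View pics/wrist11.png

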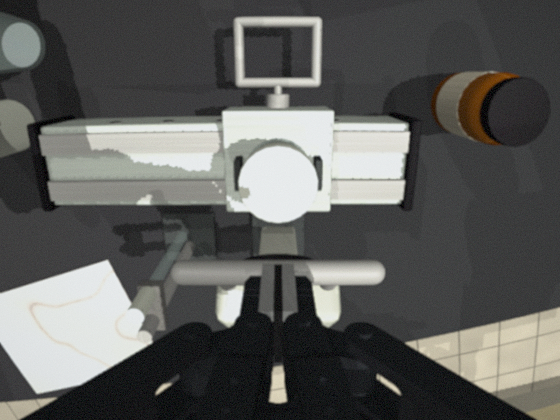

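View pics/scene11.png

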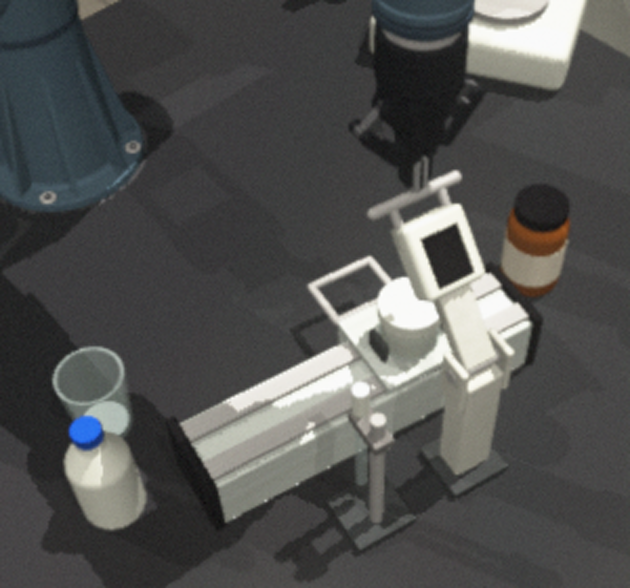

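Run:
```python
from h import *
from bench import ctrl
c=ctrl.camera("wrist"); K=c["K"]; CAM["wrist"]=(K[0,0],K[0,2],K[1,2],c["k1"],c["eye"],c["orientation"])
p=np.load("p.npy")
for th in (.76,.78,.8,.82,.84): 
  hx=.115-.172*np.cos(th); hz=.187+.172*np.sin(th)
  print(th,round(hx,4),round(hz,4),proj("wrist",w(p,[(hx,.105,hz),(hx,.015,hz)])).round(1).tolist())
print(proj("wrist",w(p,[(-.145,.1,.06),(-.145,.02,.06)])).round(1).tolist(), proj("wrist",w(p,[(-.0057,.06,.325),(-.0167,.06,.325)])))
```

```text
0.76 -0.0097 0.3055 [[370.6, 250.6], [186.9, 250.5]]
0.78 -0.0073 0.308 [[371.4, 257.3], [186.1, 257.1]]
0.8 -0.0048 0.3104 [[372.1, 264.1], [185.4, 264.0]]
0.82 -0.0023 0.3128 [[372.8, 271.1], [184.7, 270.9]]
0.84 0.0002 0.3151 [[373.4, 278.2], [184.1, 278.1]]
[[317.8, 22.2], [239.1, 22.2]] [[278.81476644 278.42997194]
 [278.85927101 256.12753049]]
```

Run:
```python
import numpy as np
for t in np.arange(.80,-.08,-.05):
    print(round(t,2), round(.115-.172*np.cos(t),4), round(.193+.172*np.sin(t),4))
```

```text
0.8 -0.0048 0.3164
0.75 -0.0109 0.3102
0.7 -0.0166 0.3038
0.65 -0.0219 0.2971
0.6 -0.027 0.2901
0.55 -0.0316 0.2829
0.5 -0.0359 0.2755
0.45 -0.0399 0.2678
0.4 -0.0434 0.26
0.35 -0.0466 0.252
0.3 -0.0493 0.2438
0.25 -0.0517 0.2356
0.2 -0.0536 0.2272
0.15 -0.0551 0.2187
0.1 -0.0561 0.2102
0.05 -0.0568 0.2016
-0.0 -0.057 0.193
-0.05 -0.0568 0.1844
```

Start: (-0.0057, 0.325) → (-0.0316, 0.283).

Request:
apply_moves --plan '[{"translation": [0,0,0.0045],"angular": [0,0,0],"hand": 0},{"translation": [0,0,0.004],"angular": [0,0,0],"hand": 0},{"translation": [0.005,0,0.0065],"angular": [0,0,0],"hand": 0},{"translation": [0.0055,0,0.0065],"angular": [0,0,0],"hand": 0},{"translation": [0.005,0,0.0067],"angular": [0,0,0],"hand": 0},{"translation": [0.005,0,0.007],"angular": [0,0,0],"hand": 0},{"translation": [0.005,0,0.0072],"angular": [0,0,0],"hand": 0}]'

```text
time_s: 12.4
eef_pos: [0.5806, 0.0682, 0.2829]
eef_rot: [0.0, 0.109, 0.994, 0.0]
wrist_force: [-1.9, 0.6, 3.2]
opening: 0.001
```

```bash
python3 go.py -.0316 0.06 0.283; python3 snap.py 12 scene wrist
```

```text
t 12.4 rail tcp [-0.0307  0.0603  0.2829] F rail [-2.   0.2  3.2]
rotvec tool [0.0002 0.0001 0.0001] open 0.001127372405792218
world [0.57963105 0.06807574 0.283     ] tool shift now [ 0.0009 -0.0003 -0.0001] after rot [ 0.0009 -0.0003 -0.0001]
```

View pics/wrist12.png

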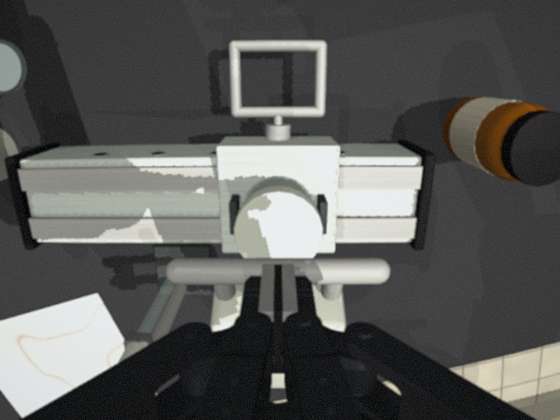

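View pics/scene12.png

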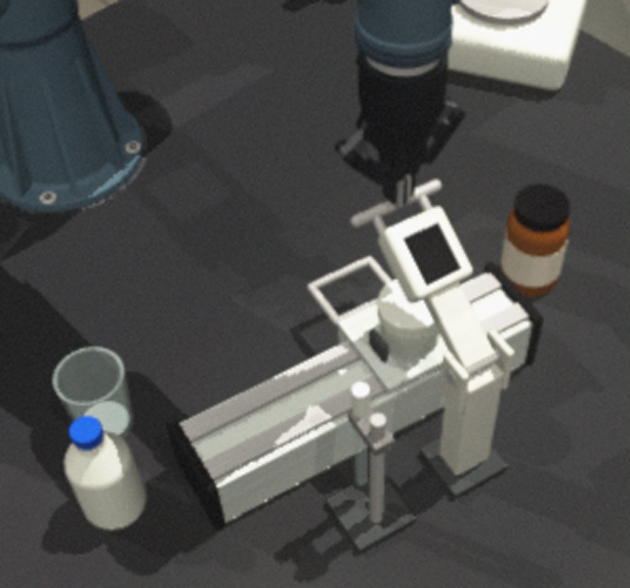

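Pressing works; the bar stays at row 271, under the tips, with 3 N of force. I'll continue along the arc.

Request:
apply_moves --plan '[{"translation": [0.005,0,0.0074],"angular": [0,0,0],"hand": 0},{"translation": [0.004,0,0.0077],"angular": [0,0,0],"hand": 0},{"translation": [0.0035,0,0.0078],"angular": [0,0,0],"hand": 0},{"translation": [0.0032,0,0.008],"angular": [0,0,0],"hand": 0},{"translation": [0.0027,0,0.0082],"angular": [0,0,0],"hand": 0},{"translation": [0.0024,0,0.0082],"angular": [0,0,0],"hand": 0},{"translation": [0.002,0,0.0084],"angular": [0,0,0],"hand": 0},{"translation": [0.0015,0,0.0085],"angular": [0,0,0],"hand": 0},{"translation": [0.001,0,0.0085],"angular": [0,0,0],"hand": 0}]'

```text
time_s: 13.62
eef_pos: [0.5561, 0.0735, 0.2095]
eef_rot: [-0.0, 0.109, 0.994, 0.0]
wrist_force: [-0.9, 0.5, 1.7]
opening: 0.002
```

```bash
python3 go.py -.057 0.06 0.193; python3 snap.py 13 scene wrist
```

```text
t 13.625 rail tcp [-0.0557  0.0602  0.2095] F rail [-1.   0.2  1.7]
rotvec tool [ 0.     -0.0001  0.    ] open 0.00235747588555452
world [0.55483818 0.07359603 0.193     ] tool shift now [ 0.0013 -0.0002  0.0165] after rot [ 0.0013 -0.0002  0.0165]
```

View pics/wrist13.png

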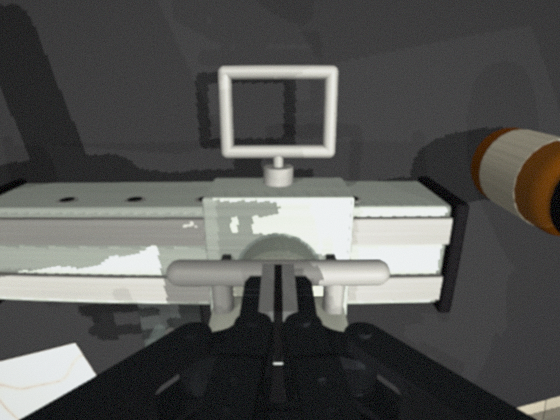

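View pics/scene13.png

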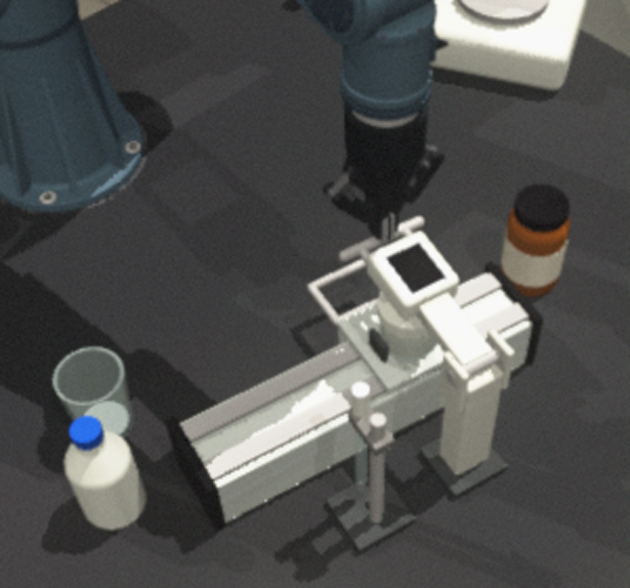

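Request:
apply_moves --plan '[{"translation": [0.0007,0,0.006],"angular": [0,0,0],"hand": 0},{"translation": [0.0003,0,0.005],"angular": [0,0,0],"hand": 0},{"translation": [0,0,0.003],"angular": [0,0,0],"hand": 0},{"translation": [0,0,0.002],"angular": [0,0,0],"hand": 0},{"translation": [0,0,0.001],"angular": [0,0,0],"hand": 0}]'

```text
time_s: 14.35
eef_pos: [0.5553, 0.0737, 0.1931]
eef_rot: [0.0, 0.109, 0.994, 0.0]
wrist_force: [0.1, 0.1, 1.8]
opening: 0.003
```

```bash
python3 go.py -.057 0.06 0.193
```

```text
t 14.35 rail tcp [-0.0566  0.0602  0.1931] F rail [0.  0.1 1.8]
rotvec tool [ 0.  0. -0.] open 0.003229552582646795
world [0.55483818 0.07359603 0.193     ] tool shift now [ 0.0004 -0.0002  0.0001] after rot [ 0.0004 -0.0002  0.0001]
```

Next, 1 mm steps until the force rises against the stop.

Request:
apply_moves --plan '[{"translation": [0,0,0.001],"angular": [0,0,0],"hand": 0},{"translation": [0,0,0.001],"angular": [0,0,0],"hand": 0}]'

```text
time_s: 14.6
eef_pos: [0.5554, 0.0737, 0.1926]
eef_rot: [0.0, 0.109, 0.994, -0.0]
wrist_force: [-5.3, 0.0, 13.5]
opening: 0.001
```

Request:
apply_moves --plan '[{"translation": [0,0,0.001],"angular": [0,0,0],"hand": 0},{"translation": [0,0,0],"angular": [0,0,0],"hand": 0}]'

```text
time_s: 14.85
eef_pos: [0.5554, 0.0737, 0.1926]
eef_rot: [0.0, 0.109, 0.994, -0.0]
wrist_force: [-8.4, 0.1, 15.5]
opening: 0.004
```

Request:
apply_moves --plan '[{"translation": [0,0,-0.003],"angular": [0,0,0],"hand": 0},{"translation": [0,0,-0.02],"angular": [0,0,0],"hand": 0},{"translation": [0,0,-0.04],"angular": [0,0,0],"hand": 0},{"translation": [0.03,0,-0.03],"angular": [0,0,0],"hand": 0},{"translation": [0.045,0,0],"angular": [0,0,0],"hand": 0},{"translation": [0.045,0,0],"angular": [0,0,0],"hand": 0},{"translation": [0.045,0,0],"angular": [0,0,0],"hand": 0},{"translation": [0,0,0],"angular": [0,0,0],"hand": 0},{"translation": [0,0,0],"angular": [0,0,0],"hand": 0}]'

```text
time_s: 15.98
eef_pos: [0.3948, 0.1095, 0.2835]
eef_rot: [0.001, 0.109, 0.994, -0.0]
wrist_force: [0.4, 0.2, 0.2]
opening: -0.0
```

```bash
python3 go.py; python3 snap.py 14 scene top;  python3 - <<'E'
from h import *
p=np.load("p.npy")
S=lambda n,L:proj(n,w(p,L))
for th in (0,.05,.1):
  hx=.115-.172*np.cos(th); hz=.187+.172*np.sin(th)
  L=[(hx,.105,hz),(hx,.015,hz)]
  print(th,((S("scene",L)-[100,50])*2.1).round(1).tolist(),((S("top",L)-[150,100])*2.6).round(1).tolist())
for d in (0,.012):
  L=[(-.145-d,.1,.06),(-.145-d,.02,.06)]
  print(d,((S("scene",L)-[100,50])*2.1).round(1).tolist(),((S("top",L)-[150,100])*2.6).round(1).tolist())
E
```

```text
t 15.975 rail tcp [-0.221   0.0602  0.2835] F rail [0.3 0.3 0.2]
rotvec tool [0.0001 0.0013 0.0001] open -0.0003164837914201769
0 [[418.1, 232.7], [344.9, 266.3]] [[213.7, 342.9], [322.6, 367.1]]
0.05 [[418.6, 227.2], [344.8, 260.9]] [[212.9, 341.5], [322.9, 365.9]]
0.1 [[419.2, 222.0], [345.0, 255.7]] [[212.2, 339.5], [323.3, 364.1]]
0 [[369.9, 260.2], [311.7, 287.1]] [[208.3, 452.3], [293.6, 471.4]]
0.012 [[364.7, 253.8], [306.6, 280.4]] [[205.3, 465.3], [290.7, 484.3]]
```

View pics/top14.png

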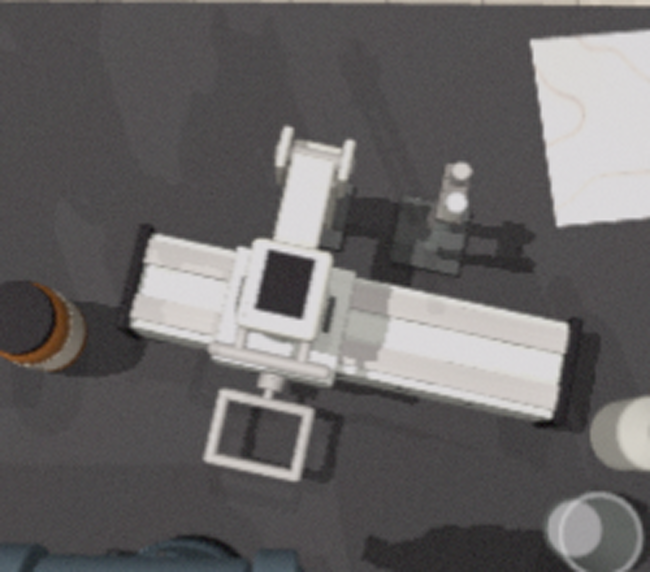

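View pics/scene14.png

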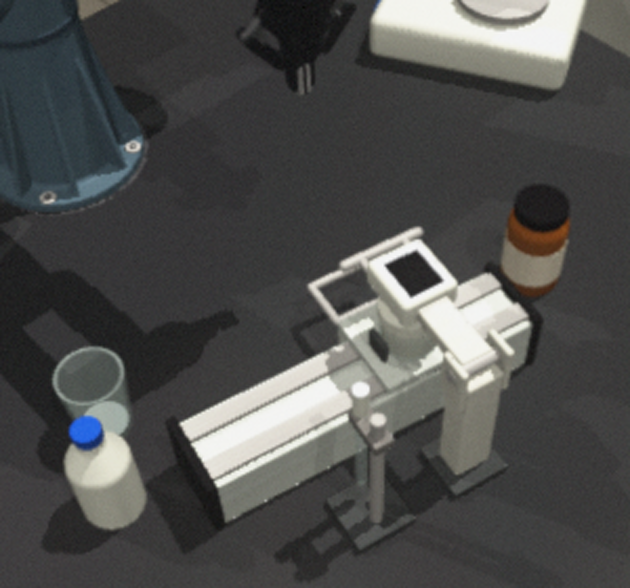

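```bash
python3 -c "
from bench import ctrl
print(ctrl.hand_in())"
```

```text
the job is handed in; nothing more can be done
None
```

The job is done and handed in at about 16 s. The jar stands one notch along (+60 mm), under the reading head, with the plunger home and the head fully lowered.

**How it went:** I put the shut fingers into the handle and pulled it about 18 mm. I slid the carriage towards the pillar at +60 mm, then let the pin ride on the rail face and pushed it slowly until it snapped into the notch. I then pressed the head bar down along its arc until it met its stop, and withdrew the arm.

**Last checks:**
- **Plunger:** With the fingers still in the handle there was no force on them. The handle stood within 2 px of its home position in the wrist picture, and within about 1 px in the final scene picture.
- **Head:** The force rose from about 2 N to 15 N vertically at 192.6 mm, which is about the height of the level bar's top. In the final scene picture the bar lies on the predicted level position.
- **Loose items:** The wash bottle, beaker and reagent bottle look unmoved, and the robot is touching nothing.
- **Disagreement:** The top camera put the handle's front bar about 5 px (roughly 5 mm) further out than predicted for home. About 3 mm of that comes from the correction I had made using the wrist camera. I judged the rest to be calibration and pixel-reading error, because the wrist and scene views both show the plunger home.

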